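# Fetch the carton from behind the cans

### The job

The small carton on the plywood board is hemmed in by the spray can and the squeeze bottle. Stand both of them on the black rubber mat, then set the carton flat in the middle of the cork pad, squared up with its long side along the pad's long side, and then put the spray can and the bottle back exactly where each stood. Keep all three upright and leave the tape measure and the bolt where they lie.

Things in the scene. Friction and masses are not known exactly. Their poses are not given: they have to be found in the camera images.
- can_center (a point): Spray can with a white body and a black cap, upright, 204 mm tall. Body 66 mm in diameter up to 158 mm above its foot, then the cap, 60 mm in diameter, to the top. Grip it high, by the cap (some 26 mm below the top): a hand that goes down over it as far as mid-height would strike its top. The point is on its axis, half-way up (102 mm above its foot); z points up. It weighs 0.25 to 0.45 kg. It stands on one of the board's two circles; which one changes.
- bottle_center (a point): Blue-grey bottle with a green label band and a narrow white cap, upright, 186 mm tall. Body 66 mm in diameter to beyond mid-height; it narrows at the shoulder to the cap, 34 mm in diameter, from 152 mm above its foot to the top. Grip it high, by the cap (some 14 mm below the top), for the same reason as the can. The point is on its axis, half-way up (93 mm above its foot); z points up. It weighs 0.23 to 0.43 kg. It stands on the board's other circle.
- carton_center (a point): Small blue carton, closed and rigid: 60 mm (its x) by 85 mm (its y) by 60 mm high (z, up), about 0.2 kg. The point is its centre, 30 mm above its underside. It stands on the board between the can and the bottle and slightly behind them, its long side square to the board's long side, about 7 mm from each, so that fingers cannot enter beside it and the can and bottle tower over it.
- board: Plywood storage board, fixed, 112 mm (x) by 226 mm (y) and 6 mm thick; origin at the centre of its underside, on the bench top. Dark outlines on its top mark the places: circles centred at x = -20 mm, y = +70 mm and y = -70 mm for the can and the bottle, and a rectangle centred at x = +12 mm, y = 0 for the carton. It lies either at the back left behind the vise or at the back right behind the grinder, turned by up to 0.12 rad.
- mat: Black rubber mat with thin grey ribs, fixed, 112 mm (x) by 226 mm (y) and 4 mm thick, flat, no rim; origin at the centre of its underside, on the bench top. Empty at the start: the side area. There is room for the can and the bottle side by side along y; their axes must be at least 15 mm inside its edges. It lies at the back, on the other side from the board.
- pad: Cork pad, fixed, 90 mm (x) by 120 mm (y, the long side) and 4 mm thick; origin at the centre of its underside, on the bench top, in front between the vise and the grinder. Empty at the start. The vise on its left and the grinder on its right stand up to 0.16 m and 0.25 m high, and come as near as 60 mm and 90 mm to the pad's centre in y.
- tape: Yellow tape measure standing on edge, 36 x 82 mm, 66 mm high; bystander behind the grinder. Origin at the centre of its underside.
- bolt: Bright steel hex bolt lying on the bench, 85 mm long, 25 mm across; bystander beyond the pad. Origin at the centre of its underside.

How it is judged:
On the way, in this order (a step that is already met when the one before it is completed fails the run):
1. the spray can and the bottle both stand upright on the rubber mat, let go, while the carton is still in its place (x of can_center in the frame of mat between -0.041 and 0.041 m and y of can_center in the frame of mat between -0.098 and 0.098 m and z of can_center in the frame of mat between 0.1 and 0.112 m and angle between each of can_center, bottle_center's own z axis and vertical below 0.15 rad and x of bottle_center in the frame of mat between -0.041 and 0.041 m and y of bottle_center in the frame of mat between -0.098 and 0.098 m and z of bottle_center in the frame of mat between 0.091 and 0.103 m and distance of carton_center from where it was at the start of the episode below 0.02 m and contact force between the fingers and anything else below 0.5 N), for 0.2 s.
2. the carton stands on the cork pad, let go, while the can and the bottle are still on the mat (horizontal distance between carton_center and pad below 0.015 m and angle between the y axis of carton_center and the y axis of pad, either way round below 0.2 rad and z of carton_center in the frame of pad between 0.028 and 0.04 m and angle between carton_center's own z axis and vertical below 0.1 rad and x of can_center in the frame of mat between -0.041 and 0.041 m and y of can_center in the frame of mat between -0.098 and 0.098 m and z of can_center in the frame of mat between 0.1 and 0.112 m and angle between each of can_center, bottle_center's own z axis and vertical below 0.15 rad and x of bottle_center in the frame of mat between -0.041 and 0.041 m and y of bottle_center in the frame of mat between -0.098 and 0.098 m and z of bottle_center in the frame of mat between 0.091 and 0.103 m and contact force between the fingers and anything else below 0.5 N), for 0.2 s.
At the end, for the whole second after the job is handed in: The carton stands flat on the cork pad, its centre within 15 mm of the pad's centre and its long side within 0.2 rad of the pad's; the spray can and the bottle stand upright (within 0.15 rad) within 15 mm of where each stood at the start; all at rest (horizontal distance between carton_center and pad below 0.015 m and angle between the y axis of carton_center and the y axis of pad, either way round below 0.2 rad and z of carton_center in the frame of pad between 0.028 and 0.04 m and angle between carton_center's own z axis and vertical below 0.1 rad and distance of each of can_center, bottle_center from where it was at the start of the episode below 0.015 m and angle between each of can_center, bottle_center's own z axis and vertical below 0.15 rad and linear speed of each of can, bottle, carton below 0.01 m/s); the robot touches nothing.
It fails at once if the can, the bottle or the carton is tipped by more than 0.5 rad (angle between any of can_center, bottle_center, carton_center's own z axis and vertical above 0.5 rad).
It fails at once if the tape measure or the bolt is moved by more than 15 mm (distance of any of tape, bolt from where it was at the start of the episode above 0.015 m).
It also fails if it takes over 117 s, if anything falls off the work surface, if the arm or the gripper's body presses on something with over 40 N, if the wrist force passes 120 N, or if a joint passes its speed limit or range.

### The arm

A 6-joint arm with a two-finger parallel gripper is mounted at the origin on the work surface; the furniture and walls round the work are solid. World frame = base frame: x ahead of the robot, y to its left, z up, the work surface at z = 0. Lengths are in m, angles in rad, forces in N, time in s.
With the tool pointing down it reaches from about 0.275 to 0.75 m from the base axis. Payload 10.2 kg.
Tool frame: the origin (TCP) lies at the very end of the fingers, on their centre line; the grasp point (between the pads) lies 19 mm behind it; z points along the fingers, x is the direction in which the jaws open and shut, and the axes are right-handed (so a half turn about z gives the same grasp; the last joint's range is limited). The gripper opens to 85 mm and grips with 20 to 120 N. Pads are 22 mm wide; open, the fingers measure 114 mm over their backs; the gripper's body (76 mm by 85 mm) begins 54 mm behind the grasp point. The pads swing forward as they close: fully open they stand 13 mm farther back than shut.
Start: joints at [0.934, 0.313, 1.498, -0, 1.331, -0.223], TCP at [0.211, 0.481, 0.231] pointing down, gripper open.
Joint ranges: [-2.94, 2.94], [-0.97, 2.17], [0.19, 2.56], [-1.23, 4.37], [0.02, 3.11], [-2.88, 2.88]. Speed limits (rad/s): [2.39, 2.39, 3.01, 3.14, 3.14, 3.14].

### API

Orientations are given as a unit quaternion [w, x, y, z].
In Python, from rig import telemetry, vision, manip, nets gives the robot as it stands.
- The arm moves only by the tool apply_moves, never from a script. Its argument "targets" is text: rows parted by semicolons, each of 7 numbers parted by spaces: the shift along the world's x, y, z in m, then the turn, a rotation vector about the world's x, y, z in degrees, then the closure, from 0 (fully open) to 1 (shut). A call has 1 to 12 rows; each row is the pose to reach, as a shift and turn from the pose commanded when the call began; what a row does not reach only later rows make up. A row lasts 1/8 s, in which the tool goes at most 62.5 mm and 10.7 degrees, less where a joint would pass 70% of its speed; a pose out of reach is approached as far as the arm can. A call with a gripper value outside its range is refused whole. The fingers move at their own pace and stop on an object; "grip_force" is the grip in N (left out, the last holds). Time passes only in rows, so rows that repeat a pose let the fingers close. It gives the time, the measured TCP pose, the force and the opening at its end, in the units of the state.
- telemetry.state(): the state, without advancing time (a new reading comes with each control period).
- vision.read_camera(name): name is "scene" or "top" or "wrist"; returns a dict with "image" (384x512x3 uint8, red, green, blue), "mtx" (3x3 intrinsics, pixels), "distortion" ([k1, k2, p1, p2, k3] as OpenCV has them; the pictures are not rectified), "rvec" (rotation vector, rad) and "tvec" (3), from world to camera coordinates, as OpenCV has them. Camera axes: x right, y down, z forward; pixel columns grow to the right and rows downward; lengths in m; the calibration is good to about 2 mm. A picture is of the moment at which its call begins. There is no depth.
- manip.finish_job(): hands the job in, once; it reports no verdict.
Trained networks look in a picture, given as the dict that the camera call returned (one of the last four; its "shot" number tells which), for a name from the list of things; names that differ only in an ending like _2 or _b are one class to them, and where a whole thing is asked for, a point or a joint stands for the part that bears it (a point fixed in the world has none). Each returns a list of dicts, best first, with "conf" (0 to 1); they miss things now and then, are a little off and sometimes report something else, mostly with a low value. They report only what shows in the picture. A call takes as long as a camera call.
- nets.spot_in(picture, thing): "xyz" ([x, y, z] in m, in the coordinates of the camera as it stood for that picture, good to about 4 mm: the middle of the surface that is visible of it).
- nets.tip_of(picture, thing): "xyz" ([x, y, z] in m, in the coordinates of the camera as it stood for that picture, good to about 4 mm: a listed point, or the origin of a listed thing).
The state is a dict: "t": time; "joints": joint angles; "qd": joint speeds; "tau": joint torques, N m; "ee_pos": TCP position; "eef_rot": TCP orientation; "contact_force": force on the tool from outside, world axes, zero at the start; "moment": the same for the moment, N m; "finger_gap": finger opening in m.
Only numpy, scipy, OpenCV 4.12 (cv2) and the standard library are available. Lean on these libraries where they do the work, as an engineer would, in place of code of your own. Each camera call takes 0.05 s, during which the arm holds its last target. There are 200 camera calls.

## Working session

There is one attempt and no reset: what is moved stays moved. The work goes in short steps, Python scripts to look and compute and a tool call to move; the robot and the scene stay as the last step left them, time stands still between calls to the robot, and variables do not carry over. Pictures are saved under pics/ and viewed, about 12 in all and at most 16, crops included, and the job is handed in when it is done.

Besides the shell and the picture viewer there is one more tool, called after "Call:" as name(argument=value, ...) on one line, values as JSON. apply_moves: Moves the arm, as the interface text tells. Its arguments: {"type":"object","properties":{"targets":{"type":"string"},"grip_force":{"type":"number"}},"required":["targets"]}

```bash
mkdir -p pics; cat > h.py <<'E'
import numpy as np, cv2
from rig import telemetry, vision, manip, nets
def cam(n,save=None):
    p=vision.read_camera(n)
    if save: cv2.imwrite('pics/'+save,cv2.cvtColor(p['image'],cv2.COLOR_RGB2BGR))
    return p
def w(p,x):
    R=cv2.Rodrigues(np.array(p['rvec'],float))[0]; return R.T@(np.array(x)-np.array(p['tvec']).ravel())
def proj(p,X):
    return cv2.projectPoints(np.array(X,float).reshape(-1,3),np.array(p['rvec'],float),np.array(p['tvec'],float),np.array(p['mtx']),np.array(p['distortion']))[0].reshape(-1,2)
def ray(p,uv,z):
    n=cv2.undistortPoints(np.array(uv,float).reshape(-1,1,2),np.array(p['mtx']),np.array(p['distortion'])).reshape(-1,2)
    R=cv2.Rodrigues(np.array(p['rvec'],float))[0]; c=-R.T@np.array(p['tvec'],float).ravel()
    d=np.c_[n,np.ones(len(n))]@R; return c+d*((z-c[2])/d[:,2])[:,None]
E
python3 - <<'E'
from h import *
np.set_printoptions(precision=4,suppress=True)
print(telemetry.state())
for c in ['top','scene']:
    p=cam(c,c+'1.png'); R=cv2.Rodrigues(np.array(p['rvec'],float))[0]; print(c,-R.T@np.array(p['tvec']).ravel())
    for t in ['can_center','bottle_center','carton_center','board','mat','pad','tape','bolt']:
        r=nets.tip_of(p,t)
        print(t,[(w(p,q['xyz']),round(q['conf'],2)) for q in r[:2]])
E
```

```text
{'t': 0.0, 'joints': array([ 0.9336,  0.3134,  1.4985, -0.    ,  1.331 , -0.2234]), 'qd': array([-0.0013,  0.0008,  0.0002, -0.0004, -0.0014,  0.0003]), 'tau': array([  0.0036, -41.2277, -25.9743,   0.    ,   0.0042,   0.    ]), 'ee_pos': array([0.2109, 0.4805, 0.2307]), 'eef_rot': array([ 0.0002,  0.8373,  0.5468, -0.0006]), 'contact_force': array([-0.351 ,  0.3792, -0.0715]), 'moment': array([ 0.0511, -0.0309, -0.0554]), 'finger_gap': 0.08536821411547749}
top [ 0.3811 -0.0318  0.9421]
can_center [(array([0.6241, 0.0723, 0.1079]), 0.97)]
bottle_center [(array([0.6347, 0.2135, 0.1003]), 0.92)]
carton_center [(array([0.6594, 0.1363, 0.0375]), 0.77)]
board [(array([ 0.6535,  0.1373, -0.0002]), 0.6)]
mat [(array([ 0.6516, -0.1481, -0.0016]), 0.58)]
pad [(array([ 0.4327, -0.0035,  0.0021]), 0.89)]
tape [(array([ 0.5063, -0.2592, -0.0027]), 0.6)]
bolt []
scene [0.5409 0.4411 0.7847]
can_center [(array([0.6202, 0.0715, 0.1084]), 0.86)]
bottle_center [(array([0.6375, 0.2147, 0.0944]), 0.75)]
carton_center [(array([0.6613, 0.1399, 0.0342]), 0.8)]
board [(array([0.6599, 0.1383, 0.0344]), 0.55)]
mat [(array([ 0.6471, -0.1384, -0.0003]), 0.76)]
pad [(array([ 0.4395,  0.003 , -0.0038]), 0.81)]
tape [(array([ 0.5092, -0.2583, -0.0005]), 0.69)]
bolt [(array([ 0.5338, -0.0907, -0.0045]), 0.58)]
```

View pics/top1.png

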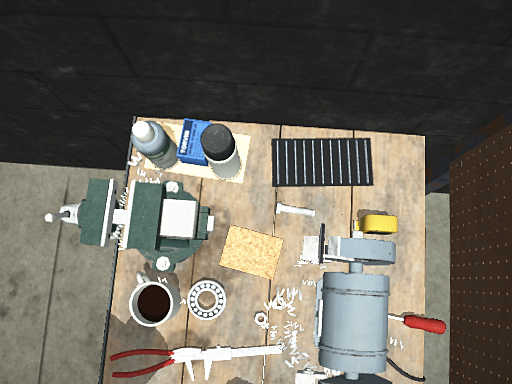

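View pics/scene1.png

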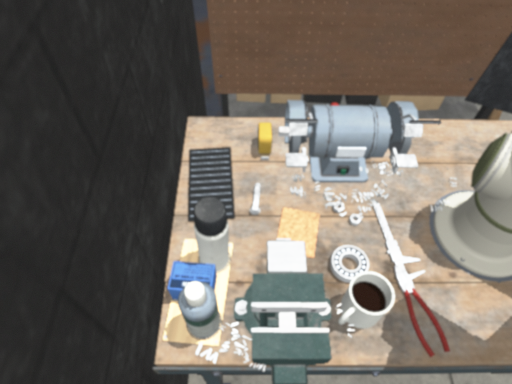

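The top view shows the can at about (221,150), bottle (150,145), carton (195,140), mat (322,162) and pad (250,250). The scene view agrees with this. The nets give a can–bottle spacing of 143 mm against the nominal 140, so I'm moving in while I refine the pad and mat.

Call:
apply_moves(targets="0 0 0.045 0 0 0 0; 0.03 -0.03 0.05 0 0 4 0; 0.411 -0.409 0.05 0 0 18 0; 0.411 -0.409 0.05 0 0 18 0; 0.411 -0.409 0.05 0 0 18 0; 0.411 -0.409 0.05 0 0 18 0; 0.411 -0.409 0.05 0 0 18 0; 0.411 -0.409 0.05 0 0 18 0; 0.411 -0.409 0.05 0 0 18 0; 0.411 -0.409 0.05 0 0 18 0; 0.411 -0.409 0.05 0 0 18 0; 0.411 -0.409 0.05 0 0 18 0", grip_force=40)

```text
t: 2.4
ee_pos: [0.6234, 0.0692, 0.2799]
eef_rot: [-0.0, 0.743, 0.67, -0.001]
contact_force: [-0.1, 0.1, -0.2]
finger_gap: 0.0853
```

```bash
python3 - <<'E'
from h import *
np.set_printoptions(precision=4,suppress=True)
# pad & mat from the saved first top picture (fixed camera), calibration from new picture
p=cam('top'); im=cv2.imread('pics/top1.png')
def rect(mask,roi,z):
    m=np.zeros(mask.shape,np.uint8); x0,y0,x1,y1=roi; m[y0:y1,x0:x1]=mask[y0:y1,x0:x1]
    m=cv2.morphologyEx(m,cv2.MORPH_CLOSE,np.ones((7,7)));m=cv2.morphologyEx(m,cv2.MORPH_OPEN,np.ones((5,5)))
    c=max(cv2.findContours(m,0,1)[0],key=cv2.contourArea)
    P=ray(p,c.reshape(-1,2),z)[:,:2].astype(np.float32); print(cv2.minAreaRect(P*1000), len(P))
hsv=cv2.cvtColor(im,cv2.COLOR_BGR2HSV)
print(hsv[250,250],hsv[250,215],hsv[155,300],hsv[140,190])
pad=((hsv[...,2]>200)&(hsv[...,1]>90)&(hsv[...,0]<30)).astype(np.uint8)
rect(pad,(200,210,300,290),.004)
mat=((hsv[...,2]<70)).astype(np.uint8); rect(mat,(262,132,382,195),.004)
w2=cam('wrist','wrist1.png')
for t in ['can_center','bottle_center','carton_center']:
    for q in (p,w2):
        r=nets.tip_of(q,t); print(t,[(w(q,a['xyz']),round(a['conf'],2)) for a in r[:2]])
s=telemetry.state(); print(s['t'],s['ee_pos'],s['eef_rot'],s['joints'])
E
```

```text
[ 19 100 245] [ 19  64 168] [90 15 50] [105 140 253]
((436.07763671875, -1.2417221069335938), (119.69735717773438, 89.8559341430664), 78.44586181640625) 181
((647.0542602539062, -143.84674072265625), (110.03047943115234, 222.9618377685547), 4.775825023651123) 289
can_center [(array([0.6213, 0.0737, 0.1073]), 0.61)]
can_center []
bottle_center []
bottle_center []
carton_center []
carton_center [(array([0.6652, 0.1384, 0.0345]), 0.67)]
2.8 [0.6218 0.0724 0.2817] [0.0002 0.7411 0.6714 0.0002] [-0.0709  0.52    1.0663  0.      1.5548 -1.5431]
```

View pics/wrist1.png

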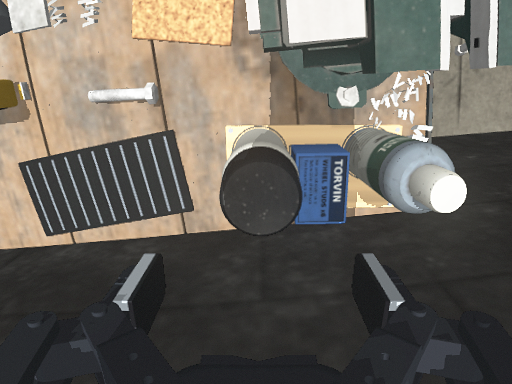

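The wrist view shows the can cap top at about (260,191) and the bottle cap top at about (446,191). The pad and mat rectangles fit their given sizes, so I'm checking both axes by ray.

```bash
python3 - <<'E'
from h import *
np.set_printoptions(precision=4,suppress=True)
p=cam('wrist')
print(ray(p,[[260,191]],.210),ray(p,[[446,192]],.192), ray(p,[[350,145],[346,222],[293,145],[296,222]],.066))
E
```

```text
[[0.61   0.0728 0.21  ]] [[0.6304 0.2134 0.192 ]] [[0.6125 0.1725 0.066 ]
 [0.7037 0.1664 0.066 ]
 [0.6067 0.11   0.066 ]
 [0.6977 0.1075 0.066 ]]
```

Call:
apply_moves(targets="-0.004 0 -0.04 0 0 0 0; -0.004 0 -0.08 0 0 0 0; -0.004 0 -0.105 0 0 0 0; -0.004 0 -0.116 0 0 0 0; -0.004 0 -0.116 0 0 0 0; -0.004 0 -0.116 0 0 0 0; -0.004 0 -0.116 0 0 0 1; -0.004 0 -0.116 0 0 0 1; -0.004 0 -0.116 0 0 0 1; -0.004 0 -0.116 0 0 0 1; -0.004 0 -0.116 0 0 0 1; -0.004 0 -0.116 0 0 0 1", grip_force=50)

```text
t: 4.35
ee_pos: [0.6186, 0.0717, 0.1667]
eef_rot: [0.001, 0.741, 0.671, 0.001]
contact_force: [-1.6, 0.6, 6.0]
finger_gap: 0.0584
```

Call:
apply_moves(targets="0 0 0 0 0 0 1; 0 0 0 0 0 0 1; 0 0 0.02 0 0 0 1; 0 0 0.04 0 0 0 1; 0 0 0.04 0 0 0 1")

```text
t: 4.97
ee_pos: [0.6185, 0.0717, 0.2062]
eef_rot: [0.001, 0.741, 0.671, 0.001]
contact_force: [-0.4, -0.5, -2.7]
finger_gap: 0.058
```

Call:
apply_moves(targets="0.003 -0.02 0 0 0 0 1; 0.009 -0.06 0 0 0 0 1; 0.015 -0.1 0 0 0 0 1; 0.021 -0.14 0 0 0 0 1; 0.0245 -0.164 0 0 0 0 1; 0.0245 -0.164 0 0 0 0 1; 0.0245 -0.164 -0.02 0 0 0 1; 0.0245 -0.164 -0.035 0 0 0 1; 0.0245 -0.164 -0.04 0 0 0 1; 0.0245 -0.164 -0.041 0 0 0 1; 0.0245 -0.164 -0.041 0 0 0 1")

```text
t: 6.35
ee_pos: [0.6428, -0.0921, 0.1648]
eef_rot: [0.0, 0.741, 0.671, 0.0]
contact_force: [0.9, 0.8, -0.5]
finger_gap: 0.0581
```

Call:
apply_moves(targets="0 0 0 0 0 0 0; 0 0 0 0 0 0 0; 0 0 0 0 0 0 0; 0 0 0 0 0 0 0; 0 0 0 0 0 0 0; 0 0 0.05 0 0 0 0; 0 0 0.1 0 0 0 0; 0 0 0.115 0 0 0 0; -0.002 0.05 0.115 0 0 0 0; -0.002 0.1 0.115 0 0 0 0; -0.002 0.15 0.115 0 0 0 0; -0.005 0.2 0.115 0 0 0 0")

```text
t: 7.85
ee_pos: [0.6373, 0.1092, 0.2782]
eef_rot: [-0.001, 0.742, 0.671, -0.001]
contact_force: [0.4, -1.1, 0.1]
finger_gap: 0.0855
```

Call:
apply_moves(targets="-0.002 0.05 0 0 0 0 0; -0.003 0.1055 0 0 0 0 0; -0.003 0.1055 0 0 0 0 0; -0.003 0.1055 -0.04 0 0 0 0; -0.003 0.1055 -0.08 0 0 0 0; -0.003 0.1055 -0.11 0 0 0 0; -0.003 0.1055 -0.119 0 0 0 0; -0.003 0.1055 -0.119 0 0 0 0")

```text
t: 8.85
ee_pos: [0.6348, 0.2127, 0.1605]
eef_rot: [-0.0, 0.742, 0.671, -0.0]
contact_force: [0.1, -0.2, 0.0]
finger_gap: 0.0855
```

```bash
python3 - <<'E'
from h import *
np.set_printoptions(precision=4,suppress=True)
p=cam('wrist','wrist2.png'); q=cam('top','top2.png')
for a in (p,q):
  for t in ['can_center','bottle_center']:
    print(t,[(w(a,b['xyz']),round(b['conf'],2)) for b in nets.tip_of(a,t)[:2]])
s=telemetry.state();print(s['t'],s['ee_pos'],s['contact_force'])
E
```

```text
can_center []
bottle_center []
can_center [(array([ 0.644 , -0.0878,  0.0993]), 0.61), (array([0.6343, 0.2136, 0.0986]), 0.28)]
bottle_center [(array([0.6349, 0.2147, 0.0988]), 0.92)]
9.15 [0.6349 0.2132 0.1612] [ 0.1532  0.8784 -0.6171]
```

View pics/wrist2.png

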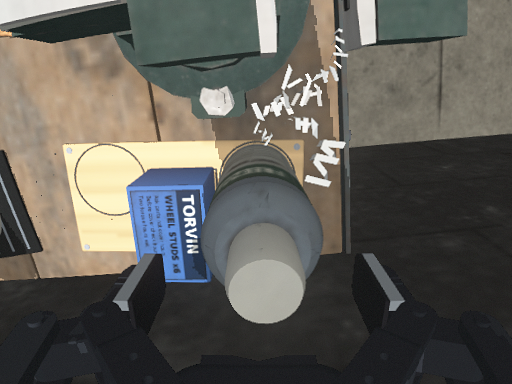

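The bottle cap at about (265,290) sits between the fingers, and the empty circle is visible at (109,180). Closing.

Call:
apply_moves(targets="0 0 0 0 0 0 1; 0 0 0 0 0 0 1; 0 0 0 0 0 0 1; 0 0 0 0 0 0 1; 0 0 0 0 0 0 1; 0 0 0 0 0 0 1; 0 0 0 0 0 0 1; 0 0 0 0 0 0 1; 0 0 0 0 0 0 1; 0 0 0 0 0 0 1")

```text
t: 10.4
ee_pos: [0.6347, 0.2131, 0.1606]
eef_rot: [0.0, 0.741, 0.671, 0.0]
contact_force: [-1.7, -0.8, 5.3]
finger_gap: 0.0328
```

Call:
apply_moves(targets="0 0 0.02 0 0 0 1; 0 0 0.05 0 0 0 1; 0 0 0.08 0 0 0 1; 0 0 0.11 0 0 0 1; 0 0 0.13 0 0 0 1; 0 0 0.13 0 0 0 1")

```text
t: 11.15
ee_pos: [0.6349, 0.2134, 0.2905]
eef_rot: [0.0, 0.741, 0.671, 0.001]
contact_force: [0.1, -0.3, -2.2]
finger_gap: 0.0327
```

Call:
apply_moves(targets="0 0 0.03 0 0 0 1; 0 0 0.06 0 0 0 1; 0 0 0.09 0 0 0 1; 0 0 0.105 0 0 0 1; 0 -0.03 0.105 0 0 0 1; 0 -0.07 0.105 0 0 0 1; 0 -0.1 0.105 0 0 0 1; 0 -0.1 0.105 0 0 0 1")

```text
t: 12.15
ee_pos: [0.6349, 0.1114, 0.3934]
eef_rot: [-0.001, 0.742, 0.67, -0.001]
contact_force: [-0.3, 0.7, -1.7]
finger_gap: 0.0326
```

Call:
apply_moves(targets="0.002 -0.03 0 0 0 0 1; 0.004 -0.07 0 0 0 0 1; 0.006 -0.115 0 0 0 0 1; 0.009 -0.16 0 0 0 0 1; 0.011 -0.205 0 0 0 0 1; 0.014 -0.25 0 0 0 0 1; 0.016 -0.29 0 0 0 0 1; 0.0166 -0.311 0 0 0 0 1; 0.0166 -0.311 0 0 0 0 1; 0.0166 -0.311 0 0 0 0 1")

```text
t: 13.4
ee_pos: [0.6516, -0.1964, 0.3947]
eef_rot: [-0.001, 0.741, 0.672, 0.0]
contact_force: [-0.2, 0.6, -2.8]
finger_gap: 0.0329
```

Call:
apply_moves(targets="0 0 -0.04 0 0 0 1; 0 0 -0.09 0 0 0 1; 0 0 -0.14 0 0 0 1; 0 0 -0.185 0 0 0 1; 0 0 -0.215 0 0 0 1; 0 0 -0.227 0 0 0 1; 0 0 -0.233 0 0 0 1; 0 0 -0.233 0 0 0 1; 0 0 -0.233 0 0 0 1")

```text
t: 14.52
ee_pos: [0.6516, -0.1979, 0.1635]
eef_rot: [0.001, 0.741, 0.671, 0.0]
contact_force: [-0.2, -0.6, -1.8]
finger_gap: 0.0326
```

Call:
apply_moves(targets="0 0 -0.003 0 0 0 1; 0 0 -0.0045 0 0 0 1; 0 0 -0.0045 0 0 0 1")

```text
t: 14.9
ee_pos: [0.6514, -0.1979, 0.1586]
eef_rot: [0.001, 0.741, 0.671, 0.0]
contact_force: [-1.4, 1.7, 3.3]
finger_gap: 0.0329
```

Call:
apply_moves(targets="0 0 0 0 0 0 0; 0 0 0 0 0 0 0; 0 0 0 0 0 0 0; 0 0 0 0 0 0 0; 0 0 0 0 0 0 0; 0 0 0.05 0 0 0 0; 0 0 0.1 0 0 0 0; 0 0 0.12 0 0 0 0; 0 0.05 0.12 0 0 0 0; 0 0.11 0.12 0 0 0 0; 0 0.17 0.12 0 0 0 0; 0 0.23 0.12 0 0 0 0")

```text
t: 16.4
ee_pos: [0.6509, 0.034, 0.2779]
eef_rot: [0.0, 0.742, 0.671, 0.0]
contact_force: [0.6, 0.1, -0.4]
finger_gap: 0.0858
```

Call:
apply_moves(targets="0 0.05 0 0 0 0 0; 0 0.1 0 0 0 0 0; 0 0.1 0 0 0 0 0; 0 0.1 0 0 0 0 0")

```text
t: 16.9
ee_pos: [0.6513, 0.1316, 0.2777]
eef_rot: [0.0, 0.742, 0.671, -0.0]
contact_force: [-0.4, 0.3, 0.2]
finger_gap: 0.085
```

```bash
python3 - <<'E'
from h import *
np.set_printoptions(precision=4,suppress=True)
p=cam('wrist','wrist3.png'); q=cam('top','top3.png')
for a in (p,q):
  for t in ['can_center','bottle_center','carton_center']:
    print(t,[(w(a,b['xyz']),round(b['conf'],2)) for b in nets.tip_of(a,t)[:2]])
s=telemetry.state();print(s['t'],s['ee_pos'],s['eef_rot'])
np.savez('w3.npz',**{k:p[k] for k in ('mtx','distortion','rvec','tvec')}); np.savez('q3.npz',**{k:q[k] for k in ('mtx','distortion','rvec','tvec')})
for n,a,f in(('wrist',p,'wrist3.png'),('top',q,'top3.png')):
    hsv=cv2.cvtColor(cv2.imread('pics/'+f),cv2.COLOR_BGR2HSV)
    m=((abs(hsv[...,0].astype(int)-108)<12)&(hsv[...,1]>110)).astype(np.uint8)
    m=cv2.morphologyEx(m,cv2.MORPH_CLOSE,np.ones((5,5)))
    c=max(cv2.findContours(m,0,1)[0],key=cv2.contourArea)
    print(n,cv2.boundingRect(c),cv2.approxPolyDP(c,4,True).reshape(-1,2).tolist())
E
cd pics; python3 -c "
import cv2;a=cv2.imread('top3.png')[100:280,110:390];cv2.imwrite('c3.png',cv2.resize(a,None,fx=2.8,fy=2.8))"
```

```text
can_center [(array([ 0.6469, -0.0944,  0.1062]), 0.93)]
bottle_center []
carton_center [(array([0.6653, 0.1373, 0.036 ]), 0.93)]
can_center [(array([ 0.6459, -0.0893,  0.1074]), 0.93)]
bottle_center [(array([ 0.6507, -0.1947,  0.0983]), 0.71), (array([ 0.5072, -0.2599,  0.0004]), 0.65)]
carton_center [(array([0.6584, 0.1378, 0.0368]), 0.68)]
17.3 [0.6513 0.1317 0.2778] [0.     0.7417 0.6708 0.    ]
wrist (238, 126, 56, 81) [[288, 127], [255, 134], [265, 135], [262, 145], [256, 146], [262, 152], [262, 174], [249, 185], [241, 182], [242, 175], [253, 172], [245, 132], [239, 132], [241, 206], [292, 205], [293, 143]]
top (177, 118, 37, 48) [[185, 118], [177, 155], [182, 162], [207, 165], [211, 123]]
```

View pics/wrist3.png

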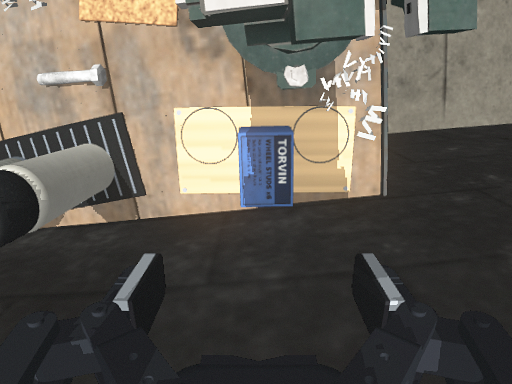

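View pics/c3.png

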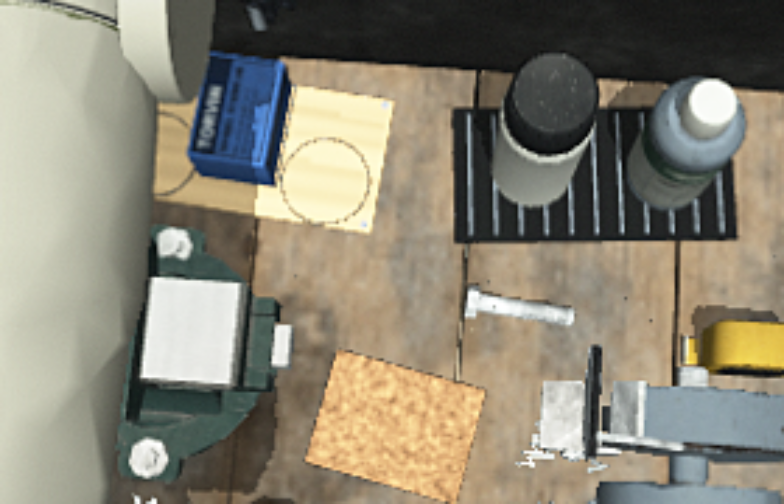

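Both vessels stand on the mat: can at about (550,130) and bottle at (690,140) in the crop. The carton is untouched, with its top around (266,170) in the wrist view. Next I grip the carton.

Call:
apply_moves(targets="0.005 0.006 -0.03 0 0 0 0; 0.01 0.006 -0.08 0 0 0 0; 0.01 0.006 -0.13 0 0 0 0; 0.01 0.006 -0.18 0 0 0 0; 0.01 0.006 -0.22 0 0 0 0; 0.01 0.006 -0.24 0 0 0 0; 0.01 0.006 -0.248 0 0 0 0; 0.01 0.006 -0.248 0 0 0 0; 0.01 0.006 -0.248 0 0 0 1; 0.01 0.006 -0.248 0 0 0 1; 0.01 0.006 -0.248 0 0 0 1; 0.01 0.006 -0.248 0 0 0 1")

```text
t: 18.8
ee_pos: [0.6621, 0.1383, 0.0315]
eef_rot: [0.001, 0.741, 0.671, 0.001]
contact_force: [0.4, -0.1, 7.0]
finger_gap: 0.0591
```

Call:
apply_moves(targets="0 0 0 0 0 0 1; 0 0 0 0 0 0 1; 0 0 0.02 0 0 0 1; 0 0 0.03 0 0 0 1; 0 0 0.03 0 0 0 1")

```text
t: 19.42
ee_pos: [0.6616, 0.1382, 0.0609]
eef_rot: [0.001, 0.741, 0.671, 0.001]
contact_force: [0.2, -0.4, -4.3]
finger_gap: 0.0594
```

```bash
python3 - <<'E'
from h import *
np.set_printoptions(precision=4,suppress=True)
d=np.load('w3.npz'); print(ray(d,[[209,135.5],[321,135]],.006))
p=cam('wrist','wrist4.png'); q=cam('top')
for a in (p,q):
    print([(w(a,b['xyz']),round(b['conf'],2)) for b in nets.tip_of(a,'carton_center')[:2]])
s=telemetry.state();print(s['t'],s['ee_pos'],s['eef_rot'],s['joints'])
E
```

```text
[[0.6237 0.0703 0.006 ]
 [0.6369 0.21   0.006 ]]
[]
[(array([0.6598, 0.1355, 0.0676]), 0.6)]
19.625 [0.6608 0.1382 0.0591] [-0.0004  0.7415  0.671  -0.0005] [ 0.033   0.8014  1.1738  0.      1.1677 -1.4382]
```

View pics/wrist4.png

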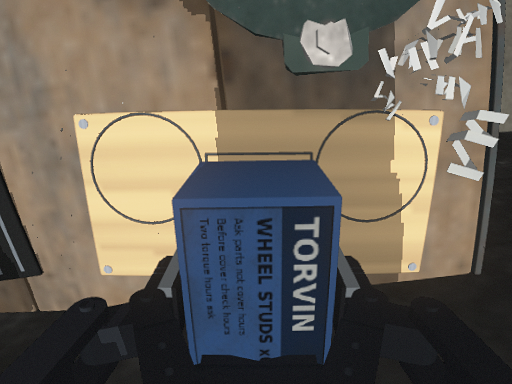

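The carton is held and lifted clear. The outlines at (146,168) and (372,167) give circle centres (0.624, 0.070) and (0.637, 0.210), which agree with the grasps. The carton must turn by -96° because +84° would pass joint 6's limit, so first I check which side the wrist camera ends up on.

```bash
python3 - <<'E'
from h import *
d=np.load('w3.npz');R=cv2.Rodrigues(d['rvec'])[0];c=-R.T@d['tvec'].ravel();print(c-np.array([.6513,.1317,.2778]))
d=np.load('q3.npz')
# vise jaw edge nearest pad in top picture: crop px (292,345) jaw block side, z guess .16/.1
for z in (.05,.1,.16): print(z,ray(d,[[110+292/2.8,100+345/2.8],[110+280/2.8,100+340/2.8],[110+590/2.8,100+400/2.8],[110+545/2.8,100+420/2.8]],z)[:,:2].round(3).tolist())
E
```

```text
[-0.07947094  0.00607178  0.14237292]
0.05 [[0.486, 0.078], [0.489, 0.087], [0.461, -0.144], [0.444, -0.112]]
0.1 [[0.48, 0.071], [0.483, 0.08], [0.457, -0.138], [0.441, -0.107]]
0.16 [[0.473, 0.064], [0.476, 0.072], [0.451, -0.13], [0.437, -0.102]]
```

Call:
apply_moves(targets="0 0 0.04 0 0 0 1; 0 0 0.09 0 0 0 1; 0 0 0.14 0 0 0 1; 0 0 0.18 0 0 0 1; -0.03 -0.02 0.185 0 0 -10 1; -0.07 -0.05 0.185 0 0 -20 1; -0.11 -0.08 0.185 0 0 -30 1; -0.15 -0.11 0.185 0 0 -40 1; -0.19 -0.13 0.185 0 0 -50 1; -0.225 -0.139 0.185 0 0 -60 1; -0.225 -0.139 0.185 0 0 -70 1; -0.225 -0.139 0.185 0 0 -80 1")

```text
t: 21.12
ee_pos: [0.4358, -0.0009, 0.2448]
eef_rot: [0.0, 0.999, 0.034, 0.0]
contact_force: [-0.2, 1.0, -3.9]
finger_gap: 0.059
```

Call:
apply_moves(targets="0 0 0 0 0 -10 1; 0 0 0 0 0 -16 1; 0 0 0 0 0 -16 1; 0 0 0 0 0 -16 1")

```text
t: 21.62
ee_pos: [0.4361, -0.0008, 0.2447]
eef_rot: [-0.0, 0.995, -0.101, -0.0]
contact_force: [-0.1, 0.1, -3.7]
finger_gap: 0.059
```

```bash
python3 - <<'E'
from h import *
np.set_printoptions(precision=4,suppress=True)
p=cam('scene','s5.png')
s=telemetry.state();print(s['t'],s['ee_pos'],s['eef_rot'],np.degrees(2*np.arctan2(s['eef_rot'][2],s['eef_rot'][1])),s['joints'])
E
```

```text
21.675 [ 0.4361 -0.0008  0.2447] [-0.      0.9949 -0.1012 -0.0001] -11.613607333196562 [-0.2717  0.1039  1.7214 -0.      1.3165 -0.069 ]
```

View pics/s5.png

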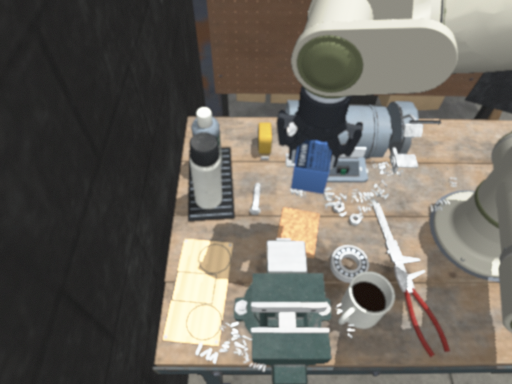

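The carton hangs at about (312,167) above the pad, correctly turned at jaw angle -11.6°. I'll descend in stages and watch the force, since the wrist camera side passes near the vise.

Call:
apply_moves(targets="0 0 -0.04 0 0 0 1; 0 0 -0.09 0 0 0 1; 0 0 -0.13 0 0 0 1; 0 0 -0.16 0 0 0 1; 0 0 -0.18 0 0 0 1; 0 0 -0.19 0 0 0 1; 0 0 -0.19 0 0 0 1")

```text
t: 22.55
ee_pos: [0.4362, -0.0008, 0.0547]
eef_rot: [-0.0, 0.995, -0.102, -0.0]
contact_force: [0.2, -0.3, -3.9]
finger_gap: 0.0592
```

Call:
apply_moves(targets="0 0 -0.01 0 0 0 1; 0 0 -0.018 0 0 0 1; 0 0 -0.0225 0 0 0 1; 0 0 -0.0225 0 0 0 1; 0 0 -0.0225 0 0 0 1")

```text
t: 23.18
ee_pos: [0.4364, -0.0009, 0.0325]
eef_rot: [0.0, 0.995, -0.102, 0.0]
contact_force: [-0.1, -0.5, -4.1]
finger_gap: 0.0592
```

Call:
apply_moves(targets="0 0 -0.002 0 0 0 1; 0 0 -0.0035 0 0 0 1; 0 0 -0.0035 0 0 0 1")

```text
t: 23.55
ee_pos: [0.4363, -0.0008, 0.0295]
eef_rot: [0.0, 0.995, -0.102, 0.0]
contact_force: [-3.6, 1.0, 7.4]
finger_gap: 0.0594
```

Call:
apply_moves(targets="0 0 0 0 0 0 0; 0 0 0 0 0 0 0; 0 0 0 0 0 0 0; 0 0 0 0 0 0 0; 0 0 0 0 0 0 0; 0 0 0.04 0 0 0 0; 0 0 0.1 0 0 0 0; 0 0 0.16 0 0 0 0; 0 0 0.22 0 0 0 0; 0 0 0.25 0 0 0 0; 0 0 0.25 0 0 0 0")

```text
t: 24.92
ee_pos: [0.4368, -0.0009, 0.2805]
eef_rot: [0.0, 0.995, -0.102, 0.002]
contact_force: [0.1, -0.1, -0.9]
finger_gap: 0.0853
```

```bash
python3 - <<'E'
from h import *
np.set_printoptions(precision=4,suppress=True)
p=cam('wrist','wrist6.png'); q=cam('top','t6.png'); r=cam('scene')
for a in (p,q,r):
  for t in ['can_center','bottle_center','carton_center','pad']:
    print(t,[(w(a,b['xyz']),round(b['conf'],2)) for b in nets.tip_of(a,t)[:1]])
s=telemetry.state();print(s['t'],s['ee_pos'])
np.savez('w6.npz',**{k:p[k] for k in ('mtx','distortion','rvec','tvec')})
E
```

```text
can_center [(array([ 0.6468, -0.1447,  0.0005]), 0.66)]
bottle_center [(array([ 0.6538, -0.2011,  0.0982]), 0.85)]
carton_center [(array([ 0.4382, -0.0029,  0.0317]), 0.94)]
pad []
can_center [(array([ 0.6442, -0.0894,  0.1055]), 0.57)]
bottle_center []
carton_center []
pad []
can_center [(array([ 0.6471, -0.0932,  0.1076]), 0.7)]
bottle_center [(array([ 0.6526, -0.1931,  0.0949]), 0.95)]
carton_center [(array([ 0.436 , -0.0039,  0.0323]), 0.88)]
pad [(array([ 0.4369, -0.    , -0.0041]), 0.57)]
25.675 [ 0.4362 -0.0008  0.2788]
```

View pics/wrist6.png

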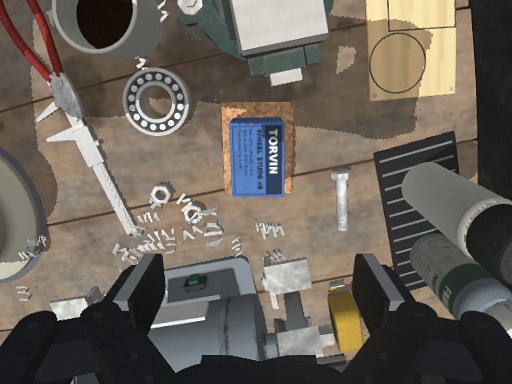

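The carton sits centred and square on the cork at about (258,158), and the nets put it within 4 mm of the pad's centre. Now I return the bottle, lifting it over the can.

Call:
apply_moves(targets="0.03 0 0.01 0 0 10 0; 0.07 0 0.02 0 0 20 0; 0.11 -0.02 0.02 0 0 30 0; 0.15 -0.05 0.02 0 0 40 0; 0.18 -0.09 0.02 0 0 50 0; 0.21 -0.13 0.02 0 0 60 0; 0.2152 -0.17 0.02 0 0 70 0; 0.2152 -0.197 0.02 0 0 80 0; 0.2152 -0.197 0.02 0 0 90 0; 0.2152 -0.197 0.02 0 0 96 0; 0.2152 -0.197 0.02 0 0 96 0")

```text
t: 27.05
ee_pos: [0.6514, -0.1979, 0.2986]
eef_rot: [-0.0, 0.742, 0.671, -0.0]
contact_force: [-0.7, 0.0, 0.6]
finger_gap: 0.0854
```

Call:
apply_moves(targets="0 0 0 0 0 0 0; 0 0 -0.05 0 0 0 0; 0 0 -0.1 0 0 0 0; 0 0 -0.13 0 0 0 0; 0 0 -0.14 0 0 0 0; 0 0 -0.14 0 0 0 0")

```text
t: 27.8
ee_pos: [0.6516, -0.1979, 0.1593]
eef_rot: [0.0, 0.742, 0.671, 0.0]
contact_force: [0.4, -0.2, 0.6]
finger_gap: 0.0854
```

Call:
apply_moves(targets="0 0 0 0 0 0 1; 0 0 0 0 0 0 1; 0 0 0 0 0 0 1; 0 0 0 0 0 0 1; 0 0 0 0 0 0 1; 0 0 0 0 0 0 1; 0 0 0 0 0 0 1; 0 0 0 0 0 0 1; 0 0 0 0 0 0 1; 0 0 0 0 0 0 1; 0 0 0.03 0 0 0 1; 0 0 0.06 0 0 0 1")

```text
t: 29.3
ee_pos: [0.651, -0.1976, 0.2185]
eef_rot: [-0.001, 0.741, 0.671, -0.0]
contact_force: [0.5, 0.7, -2.5]
finger_gap: 0.0328
```

Call:
apply_moves(targets="0 0 0.05 0 0 0 1; 0 0 0.1 0 0 0 1; 0 0 0.145 0 0 0 1; 0 0 0.175 0 0 0 1; 0 0 0.175 0 0 0 1; 0 0 0.175 0 0 0 1")

```text
t: 30.05
ee_pos: [0.6515, -0.1978, 0.3913]
eef_rot: [-0.002, 0.741, 0.671, -0.001]
contact_force: [-0.3, 0.0, -3.1]
finger_gap: 0.0326
```

Call:
apply_moves(targets="0 0.03 0 0 0 0 1; -0.002 0.075 0 0 0 0 1; -0.004 0.12 0 0 0 0 1; -0.006 0.165 0 0 0 0 1; -0.008 0.21 0 0 0 0 1; -0.01 0.255 0 0 0 0 1; -0.012 0.3 0 0 0 0 1; -0.014 0.345 0 0 0 0 1; -0.016 0.385 0 0 0 0 1; -0.0167 0.411 0 0 0 0 1; -0.0167 0.411 0 0 0 0 1; -0.0167 0.411 0 0 0 0 1")

```text
t: 31.55
ee_pos: [0.6347, 0.2125, 0.3926]
eef_rot: [-0.0, 0.742, 0.671, -0.001]
contact_force: [-0.8, 0.5, -2.5]
finger_gap: 0.033
```

Call:
apply_moves(targets="0 0 -0.04 0 0 0 1; 0 0 -0.09 0 0 0 1; 0 0 -0.14 0 0 0 1; 0 0 -0.185 0 0 0 1; 0 0 -0.21 0 0 0 1; 0 0 -0.222 0 0 0 1; 0 0 -0.226 0 0 0 1; 0 0 -0.226 0 0 0 1")

```text
t: 32.55
ee_pos: [0.6351, 0.213, 0.1687]
eef_rot: [0.0, 0.742, 0.671, 0.001]
contact_force: [0.1, 0.1, -2.4]
finger_gap: 0.0325
```

Call:
apply_moves(targets="0 0 -0.004 0 0 0 1; 0 0 -0.0065 0 0 0 1; 0 0 -0.0075 0 0 0 1; 0 0 -0.0075 0 0 0 1")

```text
t: 33.05
ee_pos: [0.6351, 0.2133, 0.1617]
eef_rot: [0.001, 0.741, 0.671, 0.001]
contact_force: [-0.9, 0.8, 4.7]
finger_gap: 0.0331
```

Call:
apply_moves(targets="0 0 0 0 0 0 0; 0 0 0 0 0 0 0; 0 0 0 0 0 0 0; 0 0 0 0 0 0 0; 0 0 0 0 0 0 0; 0 0 0.05 0 0 0 0; 0 0 0.1 0 0 0 0; 0 0 0.12 0 0 0 0; 0 -0.06 0.12 0 0 0 0; 0.002 -0.12 0.12 0 0 0 0; 0.004 -0.18 0.12 0 0 0 0; 0.006 -0.24 0.12 0 0 0 0")

```text
t: 34.55
ee_pos: [0.6405, -0.0287, 0.2805]
eef_rot: [0.0, 0.741, 0.671, 0.0]
contact_force: [1.6, 0.1, -0.3]
finger_gap: 0.0854
```

Call:
apply_moves(targets="0.002 -0.04 0 0 0 0 0; 0.002 -0.0645 0 0 0 0 0; 0.002 -0.0645 0 0 0 0 0; 0.002 -0.0645 -0.04 0 0 0 0; 0.002 -0.0645 -0.08 0 0 0 0; 0.002 -0.0645 -0.105 0 0 0 0; 0.002 -0.0645 -0.116 0 0 0 0; 0.002 -0.0645 -0.116 0 0 0 0; 0.002 -0.0645 -0.116 0 0 0 0")

```text
t: 35.67
ee_pos: [0.6433, -0.0911, 0.1657]
eef_rot: [0.001, 0.741, 0.671, 0.001]
contact_force: [0.1, 0.6, -0.0]
finger_gap: 0.0852
```

Call:
apply_moves(targets="0 0 0 0 0 0 1; 0 0 0 0 0 0 1; 0 0 0 0 0 0 1; 0 0 0 0 0 0 1; 0 0 0 0 0 0 1; 0 0 0 0 0 0 1; 0 0 0 0 0 0 1; 0 0 0 0 0 0 1; 0 0 0.02 0 0 0 1; 0 0 0.045 0 0 0 1; 0 0 0.045 0 0 0 1")

```text
t: 37.05
ee_pos: [0.6432, -0.0915, 0.2106]
eef_rot: [0.001, 0.741, 0.671, 0.001]
contact_force: [-0.1, 0.0, -4.0]
finger_gap: 0.0578
```

Call:
apply_moves(targets="-0.003 0.02 0 0 0 0 1; -0.009 0.06 0 0 0 0 1; -0.015 0.1 0 0 0 0 1; -0.021 0.14 0 0 0 0 1; -0.0246 0.1635 0 0 0 0 1; -0.0246 0.1635 0 0 0 0 1; -0.0246 0.1635 -0.02 0 0 0 1; -0.0246 0.1635 -0.035 0 0 0 1; -0.0246 0.1635 -0.041 0 0 0 1; -0.0246 0.1635 -0.0425 0 0 0 1; -0.0246 0.1635 -0.0425 0 0 0 1; -0.0246 0.1635 -0.0425 0 0 0 1")

```text
t: 38.55
ee_pos: [0.6185, 0.0719, 0.168]
eef_rot: [0.001, 0.742, 0.671, 0.001]
contact_force: [-1.8, -1.2, 6.0]
finger_gap: 0.0578
```

Call:
apply_moves(targets="0 0 0 0 0 0 0; 0 0 0 0 0 0 0; 0 0 0 0 0 0 0; 0 0 0 0 0 0 0; 0 0 0 0 0 0 0; 0 0 0.05 0 0 0 0; 0 0 0.1 0 0 0 0; 0 0 0.13 0 0 0 0; 0 -0.06 0.13 0 0 0 0; 0 -0.12 0.13 0 0 0 0; 0 -0.17 0.13 0 0 0 0; 0 -0.17 0.13 0 0 0 0")

```text
t: 40.05
ee_pos: [0.6178, -0.101, 0.2963]
eef_rot: [-0.0, 0.743, 0.669, -0.0]
contact_force: [0.3, 0.6, 0.2]
finger_gap: 0.0857
```

```bash
python3 - <<'E'
from h import *
np.set_printoptions(precision=4,suppress=True)
q=cam('top','t7.png'); r=cam('scene')
for a in (q,r):
  for t in ['can_center','bottle_center','carton_center','tape','bolt']:
    print(t,[(w(a,b['xyz']),round(b['conf'],2)) for b in nets.tip_of(a,t)[:1]])
s=telemetry.state();print(s['t'],s['ee_pos'],s['contact_force'])
a=cv2.imread('pics/top1.png');b=cv2.imread('pics/t7.png')
o=np.vstack([x[110:280,110:390] for x in(a,b)]);cv2.imwrite('pics/c7.png',cv2.resize(o,None,fx=1.7,fy=1.7))
E
```

```text
can_center [(array([0.6216, 0.071 , 0.1089]), 0.86)]
bottle_center [(array([0.6348, 0.2155, 0.1015]), 0.67)]
carton_center []
tape [(array([ 0.5081, -0.2592, -0.0029]), 0.8)]
bolt []
can_center [(array([0.6201, 0.0694, 0.1114]), 0.87)]
bottle_center [(array([0.6355, 0.2143, 0.0955]), 0.74)]
carton_center [(array([ 0.4361, -0.0033,  0.0303]), 0.6)]
tape [(array([ 0.5077, -0.2566, -0.0034]), 0.74)]
bolt [(array([ 0.5355, -0.0931,  0.0012]), 0.46)]
40.65 [ 0.6181 -0.0975  0.2968] [ 0.2303 -0.3207 -0.5238]
```

View pics/c7.png

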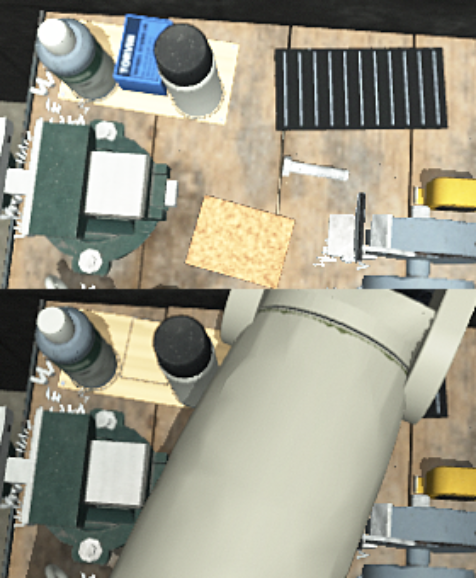

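The before/after crop shows the can (183,345) and bottle (62,335) where they stood at the start. The nets agree within 3 mm, and the robot is clear of everything.

```bash
python3 -c "
from rig import manip; print(manip.finish_job())"
```

```text
the job is handed in; nothing more can be done
None
```

I moved the can and then the bottle onto the rubber mat. Next I set the carton on the cork pad, turned so its long side runs along the pad's, and put the bottle and then the can back. I handed the job in at about 41 s; no verdict was reported.

**Last checks:**
- **Can and bottle:** the networks put both within about 3 mm of their starting estimates, and the before/after top pictures agree.
- **Carton:** the networks put it within about 4 mm of the pad's centre, and the wrist picture showed it square on the pad.
- **Tape measure and bolt:** the readings changed by no more than 3 mm.
- **Robot:** the arm was clear, and the gripper was open about 0.3 m up.

**Gaps and disagreements:**
- **Top camera at the end:** the arm hid the carton and bolt from it, so those two final readings come from the scene camera alone. The bolt's confidence was low (0.46).
- **Wrist ray for the can:** one early reading differed from the networks by about 10 mm in x. I split the difference, and the board's circles later agreed with the grasp positions to about 5 mm.
- **False can reading:** after the carton was placed, the wrist camera reported the can at the mat's centre. The top and scene cameras showed it where I had put it.

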